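# Rap the stuck bush out of its tube

## Task

A brass bush is stuck inside the tall steel tube, which stands mouth down on the bench. Take the tube over to the wooden block and, keeping hold of it, rap its mouth smartly on the block a few times until the bush drops loose, then lift the tube away so that the bush is left standing on the block. Finally stand the empty tube upright on the black rubber mat and let go of it.

Things in the scene. Friction and masses are not known exactly. Their poses are not given: they have to be found in the camera images.
- tube_centre (a point): Centre of the tall steel tube standing mouth down on the bench: 100 mm tall, 48 mm outside, 40 mm inside diameter, 250 g, open at both ends, z up its axis. Grip it across its diameter 25 to 35 mm above this point, so that the gripper's body clears its top. Bystanders near it, in any order: a 55 mm high tube of the same diameter and a dark tapered solid pot 75 mm high.
- bush_centre (a point): Centre of the upright brass bush, 32 mm diameter, 36 mm tall, 80 g. Starts wedged in the tube, 12 mm below tube_centre, its foot 20 mm above the mouth. Soft moves leave it stuck; each brisk rap of the mouth (0.15 m/s or more at contact, faster is better) lets it slip about 1 mm or more; after 4 mm it drops and stands inside the tube, 4 mm clear all round; then lift the tube straight up off it.
- block_top (a point): Centre of the top face of the wooden rapping block, 130 x 130 mm, 25 mm high, fixed to the bench; z up, x and y along its edges.
- mat_top (a point): Centre of the top face of the black rubber mat, 150 x 150 mm, 4 mm thick, fixed to the bench; z up, x and y along its edges.
There are look-alikes about, which are no part of the job. Leave any green, pink or turquoise look-alike of the part that bears tube_centre alone.

How it is judged:
On the way, in this order (a step that is already met when the one before it is completed fails the run):
1. the held tube is over the block, with the bush still stuck in it (horizontal distance between tube_centre and block_top below 0.075 m and contact force between the fingers and tube above 0.5 N and z of bush_centre in the frame of tube_centre above -0.018 m), for 0.05 s.
2. the bush is loose and stands on the block (z of bush_centre in the frame of block_top between 0.012 and 0.022 m and horizontal distance between bush_centre and block_top below 0.075 m), for 0.1 s.
At the end, for the whole second after the job is handed in: The bush stands upright (within 10 degrees) on the block, its axis within 75 mm of the block's centre; the tube stands upright (within 10 degrees) on the mat, its axis within 80 mm of the mat's centre; both are at rest (z of bush_centre in the frame of block_top between 0.014 and 0.022 m and horizontal distance between bush_centre and block_top below 0.075 m and angle between each of bush_centre, tube_centre's own z axis and vertical below 0.17 rad and linear speed of each of bush, tube below 0.02 m/s and horizontal distance between tube_centre and mat_top below 0.08 m and z of tube_centre in the frame of mat_top between 0.044 and 0.055 m); the robot touches nothing.
It fails at once if the tube is dropped or thrown (it moves faster than 0.5 m/s out of the fingers) (linear speed of tube above 0.5 m/s and contact force between the fingers and tube below 0.075 N).
It fails at once if the tube is tipped over by more than 60 degrees (angle between tube_centre's own z axis and vertical above 1.05 rad).
It also fails if it takes over 45 s, if anything falls off the work surface, if the arm or the gripper's body presses on something with over 40 N, if the wrist force passes 120 N, or if a joint passes its speed limit or range.

## Robot

A 7-joint arm with a two-finger parallel gripper is mounted at the origin on the work surface. World frame = base frame: x ahead of the robot, y to its left, z up, the work surface at z = 0. Lengths are in m, angles in rad, forces in N, time in s.
With the tool pointing down it reaches from about 0.35 to 0.9 m from the base axis. Payload 8.1 kg.
Tool frame: the origin (TCP) lies between the finger pads; the fingertips stand 11 mm ahead of it and the grasp point (between the pads) lies 8 mm behind it; z points along the fingers, y is the line along which they close (so a half turn about z gives the same grasp; the last joint's range is limited). The gripper opens to 92 mm and grips with 3 to 60 N. Pads are 19 mm wide; open, the fingers measure 130 mm over their backs; the gripper's body (75 mm by 190 mm) begins 47 mm behind the grasp point.
Start: joints at [1.065, 0.434, 0.025, 1.573, -0.012, 1.134, -0.075], TCP at [0.245, -0.575, 0.238] pointing down, gripper open.
Joint ranges: [-2.62, 2.62], [-0.44, 2.09], [-1.27, 1.32], [0.08, 2.57], [-1.32, 4.46], [0.12, 2], [-2.74, 2.74]. Speed limits (rad/s): [2.22, 2.22, 3.01, 3.01, 3.14, 3.14, 3.14].

## Interface

Orientations are given as a rotation vector (axis times angle).
In Python, from cell import observe, get_image, camera_params, sign_off gives the robot as it stands.
- The arm moves only by the shell command python3 -m pendant 'ROWS' [FORCE]. ROWS is JSON, one flat list of numbers, 7 for each row, row after row: the shift along the tool's x, y, z in m, then the turn, a rotation vector about the tool's x, y, z in rad, then the finger opening in m, from 0 to 0.0918. In form: [dx, dy, dz, rx, ry, rz, jaw, dx, dy, dz, rx, ry, rz, jaw, ...]. A call has 1 to 10 rows; each row shifts and turns the commanded pose from where the row before left it, along the tool's axes as they then stand; what a row does not reach is not made up. A row lasts 1/8 s, in which the tool goes at most 62.5 mm and 10.7 degrees, less where a joint would pass 70% of its speed; a pose out of reach is approached as far as the arm can. A call is refused whole if a number of a shift passes 0.0625 or a number of a turn 0.188, either way. A call with a gripper value outside its range is refused whole. The fingers move at their own pace and stop on an object; FORCE is the grip in N (left out, the last holds). Time passes only in rows, so rows that do not move let the fingers close. It gives the time, the measured TCP pose, the force, the opening and the grip force at its end, in the units of the state.
- observe(): the state, without advancing time (a new reading comes with each control period).
- get_image(name): name is "scene" or "top" or "wrist"; returns the picture (400x640x3 uint8, red, green, blue); there is no depth.
- camera_params(name): a dict with "intrinsics" (3x3 intrinsics, pixels), "eye" and "rotation" of the camera in the world; the wrist camera has in their place "T_tool_cam" (4x4, takes a point from camera to tool coordinates, whose origin is the TCP and whose axes are the flange's). Camera axes: x right, y down, z forward; pixel columns grow to the right and rows downward; lengths in m; the calibration is good to about 2 mm. A picture is of the moment at which its call begins: read the wrist's pose just before it. camera_params takes no time and is no camera call.
- sign_off(): hands the job in; it is judged then, once.
The state is a dict: "clock": time; "joints": joint angles; "dq": joint speeds; "joint_efforts": joint torques, N m; "position": TCP position; "ee_rot": TCP orientation; "force": force on the tool from outside, world axes, zero at the start; "ft_torque": the same for the moment, N m; "width": opening from 0.0 (shut) to 1.0 (fully open); "gripper_force": force on a finger pad.
Only numpy, scipy, OpenCV 4.12 (cv2) and the standard library are available. Lean on these libraries where they do the work, as an engineer would, in place of code of your own. Each camera call takes 0.05 s, during which the arm holds its last target. There are 200 camera calls.

## Working session

There is one attempt and no reset: what is moved stays moved. The work goes in short steps, Python scripts to look and compute and a shell command to move; the robot and the scene stay as the last step left them, time stands still between calls to the robot, and variables do not carry over. Pictures are saved under pics/ and viewed, at most 10 in all, crops included, and the job is handed in when it is done.

```bash
mkdir -p pics; python3 - <<'E'
from cell import *
import cv2
s=observe();print(s['clock'],s['position'],s['ee_rot'],s['joints'])
for n in('scene','top'):
    p=camera_params(n);print(n,p)
    cv2.imwrite(f'pics/{n}0.png',get_image(n)[:,:,::-1])
E
```

```text
0.0 [ 0.24473972 -0.5745546   0.23695579] [-3.07666088e+00 -6.27999825e-01  6.84633653e-04] [ 1.06542478  0.43520673  0.0249767   1.57409531 -0.01161549  1.1339911
 -0.07508904]
scene {'intrinsics': array([[434.63093183,   0.        , 319.29909949],
       [  0.        , 434.63093183, 197.14844602],
       [  0.        ,   0.        ,   1.        ]]), 'eye': array([0.8866131 , 0.43474284, 0.76313403]), 'rotation': array([-0.85434204, -2.67383611,  0.86667531])}
top {'intrinsics': array([[379.52245887,   0.        , 318.88554171],
       [  0.        , 379.52245887, 204.62674541],
       [  0.        ,   0.        ,   1.        ]]), 'eye': array([0.56624994, 0.03234924, 0.75385196]), 'rotation': array([-2.20807075,  2.18114051, -0.08001538])}
```

View pics/scene0.png

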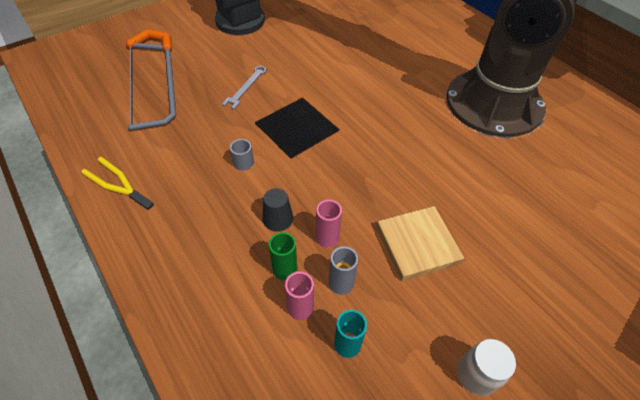

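View pics/top0.png

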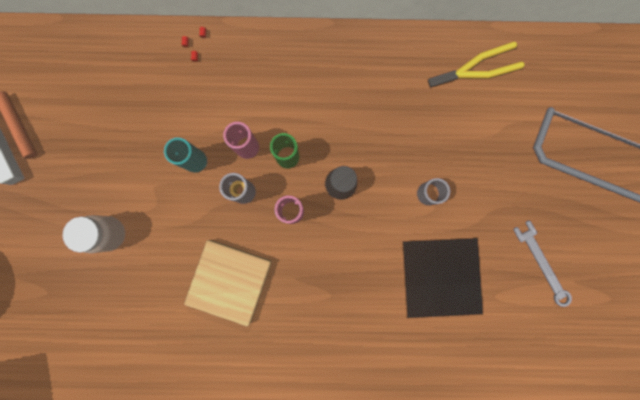

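Scene: the tall grey tube with brass inside is at about (343,262) and its rim in the top view is at about (234,187). In the top view the block is at (228,283) and the mat at (443,277). The look-alikes stand close around the tube.

```bash
cat > h.py <<'E'
from cell import *
import cv2, numpy as np
from scipy.spatial.transform import Rotation as R
def ray(n,u,v,z):
    p=camera_params(n);d=R.from_rotvec(p['rotation']).as_matrix()@np.linalg.inv(p['intrinsics'])@[u,v,1]
    return p['eye']+d*(z-p['eye'][2])/d[2]
def proj(n,P):
    p=camera_params(n);q=p['intrinsics']@(R.from_rotvec(p['rotation']).as_matrix().T@(np.array(P)-p['eye']));return q[:2]/q[2]
def big(mask,box):
    m=np.zeros(mask.shape,np.uint8);x0,y0,x1,y1=box;m[y0:y1,x0:x1]=mask[y0:y1,x0:x1]*255
    m=cv2.morphologyEx(m,cv2.MORPH_OPEN,np.ones((3,3)))
    c=max(cv2.findContours(m,0,2)[0],key=cv2.contourArea);return c
E
python3 - <<'E'
from h import *
t=cv2.imread('pics/top0.png').astype(int);b,g,r=t[...,0],t[...,1],t[...,2]
h=cv2.cvtColor(t.astype(np.uint8),cv2.COLOR_BGR2HSV)
for nm,m,box,z in(('block',(r>190)&(g>140),(170,225,290,340),.025),('mat',t.max(2)<50,(390,225,500,330),.004)):
    c=big(m,box);rc=cv2.minAreaRect(c);bx=np.array([ray('top',*q,z) for q in cv2.boxPoints(rc)])
    print(nm,rc,bx.mean(0).round(4),np.linalg.norm(np.diff(bx,axis=0),axis=1).round(4),bx[:,:2].round(3).tolist())
# tube rims, by hand-seen circles
for nm,u,v,z in(('tube',234,187,.1),('pink1',238,136,.1),('green',284,147,.1),('pink2',289,210,.1),('teal',179,152,.1),('pot',342,182,.075),('short',437,191,.055)):
    print(nm,ray('top',u,v,z).round(3))
s=(h[...,1]<70)&(r>60)
c=big(s,(215,168,255,210));print(cv2.fitEllipse(c),cv2.minEnclosingCircle(c))
cv2.imwrite('pics/c1.png',np.hstack([cv2.resize(t[110:260,150:300].astype(np.uint8),(400,400),interpolation=2),cv2.resize(cv2.imread('pics/scene0.png')[220:320,300:400],(400,400),interpolation=2)]))
print(camera_params('wrist')['T_tool_cam'].round(4).tolist())
E
```

```text
block ((226.24998474121094, 283.25), (67.040283203125, 67.35650634765625), 18.434946060180664) [0.4608 0.1987 0.025 ] [0.1258 0.1279 0.1256] [[0.42, 0.278], [0.54, 0.241], [0.501, 0.119], [0.382, 0.157]]Traceback (most recent call last):
  File "<stdin>", line 5, in <module>
  File "h.py", line 12, in big
    c=max(cv2.findContours(m,0,2)[0],key=cv2.contourArea);return c
ValueError: max() iterable argument is empty
```

```bash
python3 - <<'E'
from h import *
t=cv2.imread('pics/top0.png').astype(int);b,g,r=t[...,0],t[...,1],t[...,2]
h=cv2.cvtColor(t.astype(np.uint8),cv2.COLOR_BGR2HSV)
print(t[277,443],t[283,228],t[340,300],t[187,222])
for nm,m,box,z in(('block',(g>115),(170,225,290,340),.025),('mat',r<70,(390,225,500,330),.004)):
    c=big(m,box);rc=cv2.minAreaRect(c);bx=np.array([ray('top',*q,z) for q in cv2.boxPoints(rc)])
    print(nm,rc,bx.mean(0).round(4),np.linalg.norm(np.diff(bx,axis=0),axis=1).round(4),bx[:,:2].round(3).tolist())
for nm,u,v,z in(('tube',234,187,.1),('pink1',238,136,.1),('green',284,147,.1),('pink2',289,210,.1),('teal',179,152,.1),('pot',342,182,.075),('short',437,191,.055)):
    print(nm,ray('top',u,v,z).round(3))
s=(h[...,1]<70)&(r>60)
c=big(s,(215,168,255,210));print(cv2.fitEllipse(c),cv2.minEnclosingCircle(c))
cv2.imwrite('pics/c1.png',np.hstack([cv2.resize(t[110:260,150:300].astype(np.uint8),(400,400),interpolation=2),cv2.resize(cv2.imread('pics/scene0.png')[220:320,300:400],(400,400),interpolation=2)]))
print(camera_params('wrist')['T_tool_cam'].round(4).tolist())
E
```

```text
[43 49 55] [132 189 215] [ 80 118 175] [ 94  96 101]
block ((219.67283630371094, 282.0066833496094), (97.27423858642578, 86.58982849121094), 2.2025983333587646) [0.4632 0.2112 0.025 ] [0.1621 0.1852 0.1624] [[0.385, 0.303], [0.547, 0.303], [0.542, 0.118], [0.379, 0.121]]
mat ((442.6994934082031, 277.4900207519531), (74.35710906982422, 74.25724792480469), 87.1375961303711) [ 0.4734 -0.22    0.004 ] [0.1473 0.1446 0.1455] [[0.541, -0.143], [0.55, -0.29], [0.406, -0.296], [0.397, -0.15]]
tube [0.636 0.173 0.1  ]
pink1 [0.725 0.168 0.1  ]
green [0.707 0.088 0.1  ]
pink2 [0.597 0.077 0.1  ]
teal [0.696 0.27  0.1  ]
pot [ 0.65  -0.016  0.075]
short [ 0.638 -0.193  0.055]
((236.22543334960938, 187.87599182128906), (27.022708892822266, 36.69168472290039), 113.59540557861328) ((236.89024353027344, 188.19512939453125), 18.35902214050293)
[[-0.0003, -0.9511, -0.309, 0.0834], [1.0, -0.0004, 0.0001, -0.0003], [-0.0002, -0.309, 0.9511, -0.1466], [0.0, 0.0, 0.0, 1.0]]
```

View pics/c1.png

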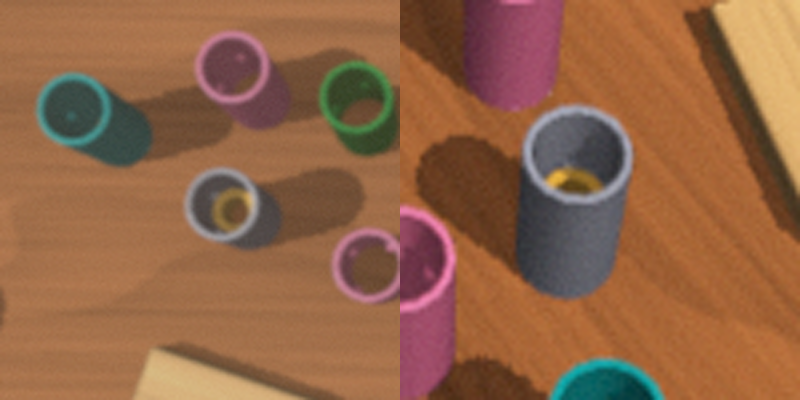

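In the crop the steel tube's rim centre is at top-view pixel (233,186.7) and scene pixel (344,258). The brass ring is visible inside it.

```bash
python3 - <<'E'
from h import *
print(ray('top',233,186.7,.1),ray('scene',344,258,.1),proj('scene',[.636,.173,0]),ray('top',228,283,.025))
s=observe();A=R.from_rotvec(s['ee_rot']).as_matrix();print(A.round(3).tolist())
Y=np.diag([1,-1,-1.]);print('turn',R.from_matrix(A.T@Y).as_rotvec())
print(np.array([.637,.174,.237])-s['position'])
E
```

```text
[0.63637222 0.17451223 0.1       ] [0.63653484 0.17588696 0.1       ] [340.13366766 281.80229179] [0.46095707 0.1954981  0.025     ]
[[0.92, 0.392, -0.001], [0.392, -0.92, 0.001], [-0.0, -0.001, -1.0]]
turn [-0.00134914  0.00042361  0.40271498]
[ 3.92229053e-01  7.48608434e-01 -2.68425005e-05]
```

```bash
python3 -m pendant '[0,0,0,0,0,0.134,0.08, 0,0,0,0,0,0.134,0.08, 0,0,0,0,0,0.134,0.08, 0.026,-0.05,0,0,0,0,0.08, 0.026,-0.05,0,0,0,0,0.08, 0.026,-0.05,0,0,0,0,0.08, 0.026,-0.05,0,0,0,0,0.08, 0.026,-0.05,0,0,0,0,0.08, 0.026,-0.05,0,0,0,0,0.08]' 20
```

```text
clock: 1.23
position: [0.4012, -0.2731, 0.2376]
ee_rot: [3.142, 0.001, -0.0]
force: [0.4, -0.9, 0.1]
width: 0.872
gripper_force: 0.0
```

```bash
python3 -m pendant '[0.026,-0.05,0,0,0,0,0.08, 0.026,-0.05,0,0,0,0,0.08, 0.026,-0.05,0,0,0,0,0.08, 0.026,-0.05,0,0,0,0,0.08, 0.026,-0.05,0,0,0,0,0.08, 0.026,-0.05,0,0,0,0,0.08, 0.026,-0.05,0,0,0,0,0.08, 0.026,-0.05,0,0,0,0,0.08, 0,0,0,0,0,0,0.08]'; python3 - <<'E'
from h import *
s=observe();print(s['clock'],s['joints'],s['position']);T=R.from_rotvec(s['ee_rot']).as_matrix();print(T.round(3).tolist())
im=get_image('wrist')[:,:,::-1]
p=camera_params('wrist');M=p['T_tool_cam']
C=s['position']+T@M[:3,3];
P=np.array([.6365,.175,.1]);q=p['intrinsics']@(M[:3,:3].T@T.T@(P-C));print(q[:2]/q[2])
cv2.imwrite('pics/w1.png',im)
E
```

```text
clock: 2.35
position: [0.6087, 0.1311, 0.2368]
ee_rot: [-3.139, -0.012, 0.002]
force: [-0.6, -1.3, -1.2]
width: 0.867
gripper_force: 0.0
2.35 [-0.14094565  0.44636873 -0.22676849  1.56401768  0.10363773  1.14330575
 -1.9525064 ] [0.60868265 0.13107321 0.23676539]
[[1.0, 0.008, -0.001], [0.008, -1.0, 0.003], [-0.001, -0.003, -1.0]]
[267.42827373 161.11915544]
```

View pics/w1.png

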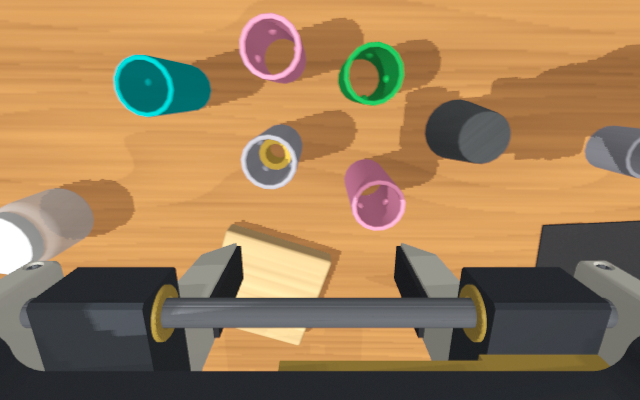

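The wrist view shows the steel rim at (270,162) against a predicted (267,161), so the position holds with y nearer 0.174. Next I move over it and come down partway.

```bash
python3 -m pendant '[0.014,-0.0215,0,0,0,0,0.08, 0.014,-0.0215,0,0,0,0,0.08, 0,0,0.04,0,0,0,0.08, 0,0,0.03,0,0,0,0.08, 0,0,0,0,0,0,0.08]'
```

```text
clock: 3.02
position: [0.6347, 0.1659, 0.1653]
ee_rot: [3.139, -0.002, -0.008]
force: [-0.6, 0.0, 0.6]
width: 0.872
gripper_force: 0.0
```

```bash
python3 -m pendant '[0.002,-0.008,0,0,0,0,0.08, 0,0,0.03,0,0,0,0.08, 0,0,0.03,0,0,0,0.08, 0,0,0.033,0,0,0,0.08, 0,0,0,0,0,0,0.08, 0,0,0,0,0,0,0.08]'
```

```text
clock: 3.78
position: [0.6397, 0.177, 0.0769]
ee_rot: [-3.141, -0.001, -0.004]
force: [-0.1, 0.4, 1.2]
width: 0.871
gripper_force: 0.0
```

```bash
python3 -m pendant '[-0.003,0.002,0.003,0,0,0,0.08, 0,0,0,0,0,0,0.08]'; python3 -m pendant '[0,0,0,0,0,0,0.08]'
```

```text
clock: 4.03
position: [0.6356, 0.1741, 0.0726]
ee_rot: [-3.141, -0.001, -0.002]
force: [0.5, -0.6, -0.4]
width: 0.871
gripper_force: 0.0
clock: 4.15
position: [0.6356, 0.1743, 0.0723]
ee_rot: [-3.141, -0.001, -0.001]
force: [-0.5, 0.0, -0.1]
width: 0.868
gripper_force: 0.0
```

Positioned; now grip.

```bash
python3 -m pendant '[0,0,0,0,0,0,0.03, 0,0,0,0,0,0,0.03, 0,0,0,0,0,0,0.03, 0,0,0,0,0,0,0.03, 0,0,0,0,0,0,0.03, 0,0,0,0,0,0,0.03]' 35
```

```text
clock: 4.9
position: [0.6354, 0.1744, 0.0717]
ee_rot: [-3.142, -0.001, 0.0]
force: [-0.4, 0.8, 0.0]
width: 0.521
gripper_force: 35.0
```

```bash
python3 -m pendant '[0,0,-0.015,0,0,0,0.03, 0,0,-0.025,0,0,0,0.03, 0,0,-0.02,0,0,0,0.03, -0.02,-0.004,0,0,0,0,0.03, -0.04,-0.005,0,0,0,0,0.03, -0.04,-0.005,0,0,0,0,0.03, -0.04,-0.005,0,0,0,0,0.03, -0.0345,-0.003,0,0,0,0,0.03, 0,0,0,0,0,0,0.03, 0,0,0,0,0,0,0.03]'; python3 - <<'E'
from h import *
print(observe()['position'])
t=np.hstack([get_image('scene')[150:350,280:480,::-1],get_image('top')[180:380,130:330,::-1]])
cv2.imwrite('pics/s2.png',cv2.resize(t,(800,400)))
E
```

```text
clock: 6.15
position: [0.4619, 0.1962, 0.1325]
ee_rot: [-3.141, -0.001, -0.003]
force: [0.6, 0.4, -3.8]
width: 0.521
gripper_force: 35.0
[0.46188177 0.19615981 0.13254201]
```

View pics/s2.png

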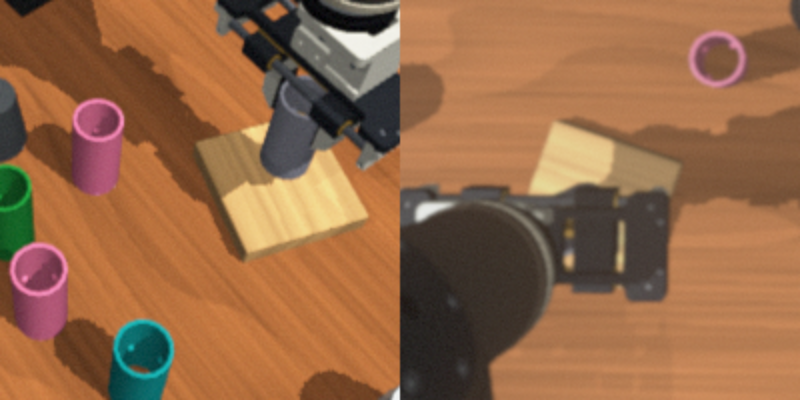

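The tube is held over the middle of the block with its mouth about 36 mm above the surface. First rap.

```bash
python3 -m pendant '[0,0,0.042,0,0,0,0.03, 0,0,-0.042,0,0,0,0.03, 0,0,0,0,0,0,0.03]'; python3 -m pendant '[0,0,0.042,0,0,0,0.03, 0,0,0,0,0,0,0.03]';
```

```text
clock: 6.62
position: [0.4634, 0.197, 0.1336]
ee_rot: [-3.139, 0.0, -0.006]
force: [0.4, 0.4, -2.2]
width: 0.525
gripper_force: 35.0
clock: 6.88
position: [0.4608, 0.196, 0.0883]
ee_rot: [3.141, 0.001, -0.002]
force: [0.1, 0.7, -2.5]
width: 0.506
gripper_force: 35.0
```

```bash
python3 - <<'E'
from h import *
s=observe();print(s['position'],s['force'],s['width'])
t=np.hstack([get_image('scene')[170:270,370:470,::-1],get_image('wrist')[100:400,170:470,::-1][::3,::3]])
cv2.imwrite('pics/s3.png',cv2.resize(t,(800,400),interpolation=2))
E
```

```text
[0.46080699 0.19600218 0.08834943] [ 0.08867294  0.74200316 -2.54309584] 0.5064434405532522
```

View pics/s3.png

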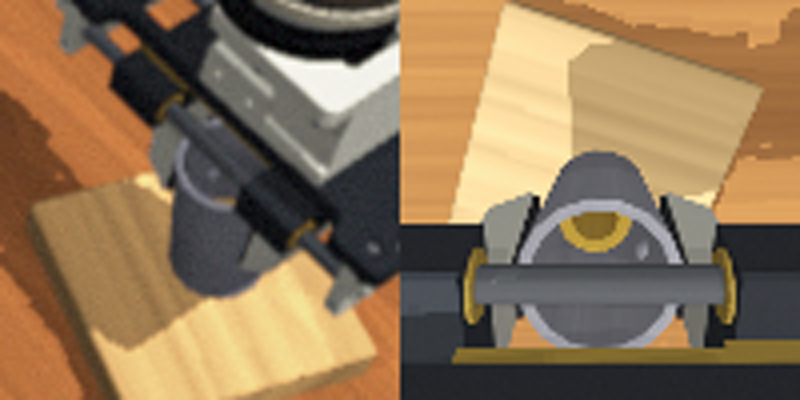

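```bash
python3 - <<'E'
from h import *
p=camera_params('wrist');M=p['T_tool_cam'];K=p['intrinsics'];f=K[0,0];print(f)
def pr(P):
    q=K@(M[:3,:3].T@(np.array(P)-M[:3,3]));return (q[:2]/q[2]).round(1)
for z in(-.02,-.025,-.03,-.035,-.04):
    print(z,'rim L/R/near/far',pr([0,-.024,z]),pr([0,.024,z]),pr([-.024,0,z]),pr([.024,0,z]),'foot far',pr([.024,0,z+.1]))
im=get_image('wrist')[:,:,::-1];cv2.imwrite('pics/w3.png',im[180:400,170:470])
E
```

```text
335.7165101636047
-0.02 rim L/R/near/far [263.  294.6] [373.3 294.6] [318.2 340.1] [318.1 244.3] foot far [318.2 182.9]
-0.025 rim L/R/near/far [261.2 301.4] [375.1 301.4] [318.2 348. ] [318.1 249.7] foot far [318.2 184.7]
-0.03 rim L/R/near/far [259.2 308.7] [377.1 308.6] [318.2 356.4] [318.1 255.4] foot far [318.2 186.7]
-0.035 rim L/R/near/far [257.  316.4] [379.2 316.4] [318.2 365.3] [318.1 261.6] foot far [318.2 188.7]
-0.04 rim L/R/near/far [254.7 324.8] [381.5 324.7] [318.1 375. ] [318.1 268.3] foot far [318.2 190.8]
```

```bash
python3 -c "
import cv2;i=cv2.imread('pics/w3.png');cv2.imwrite('pics/w3b.png',cv2.resize(i,(750,550),interpolation=2))"
```

```text
(no output)
```

View pics/w3b.png

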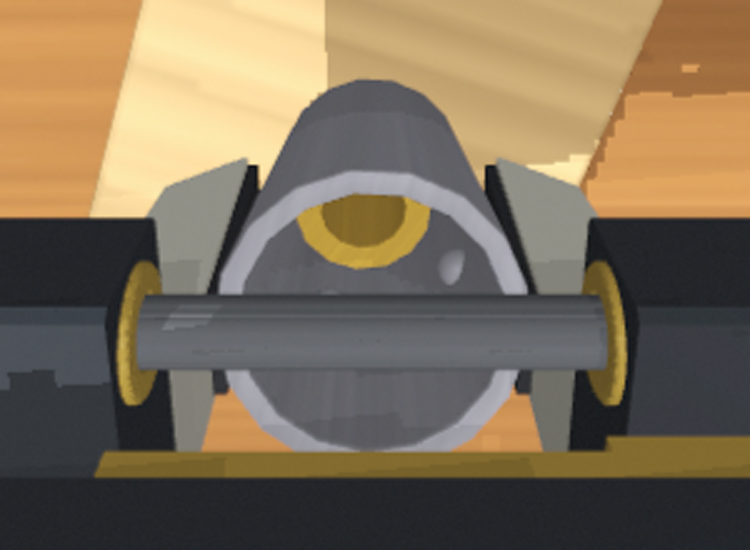

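The wrist view shows the tube has pivoted in the pads. Its rim is about 10 mm toward +x, its foot about 15 mm toward −x, roughly 14° in all, with the brass still up inside. The foot is on the block, so easing the grip should let the tube rock back upright, and then I'll regrip harder.

```bash
python3 -m pendant '[0,0,0,0,0,0,0.03, 0,0,0,0,0,0,0.03]' 3; python3 -m pendant '[0,0,0,0,0,0,0.056, 0,0,0,0,0,0,0.056, 0,0,0,0,0,0,0.056]';  python3 - <<'E'
from h import *
s=observe();print(s['position'])
im=get_image('wrist')[:,:,::-1];cv2.imwrite('pics/w4.png',cv2.resize(im[180:400,170:470],(750,550),interpolation=2))
E
```

```text
clock: 7.28
position: [0.4611, 0.196, 0.0901]
ee_rot: [-3.142, -0.001, -0.001]
force: [0.5, 0.3, -3.1]
width: 0.514
gripper_force: 3.0
clock: 7.65
position: [0.4611, 0.1962, 0.0899]
ee_rot: [-3.142, -0.001, -0.0]
force: [-0.3, 0.3, -0.6]
width: 0.61
gripper_force: 0.0
[0.46105198 0.1961943  0.08986067]
```

View pics/w4.png

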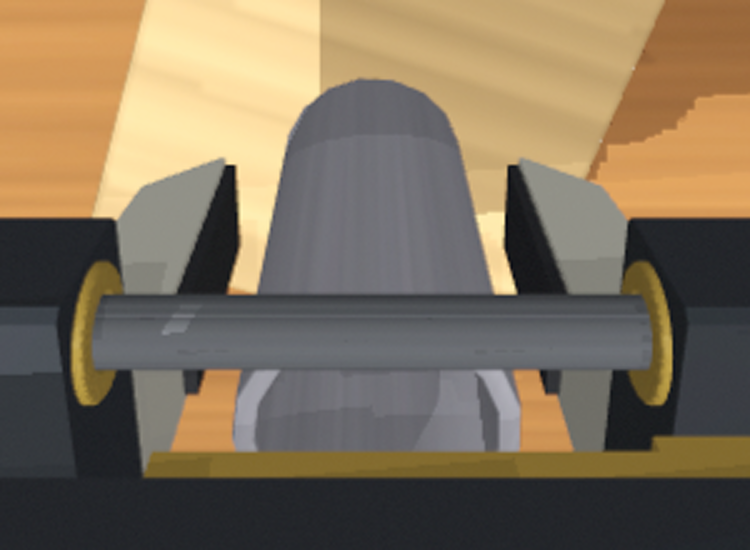

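The tube now stands upright, but its axis has shifted toward −x relative to the gripper (foot's far edge at v≈212). I'll work out the offset.

```bash
python3 - <<'E'
from h import *
p=camera_params('wrist');M=p['T_tool_cam'];K=p['intrinsics']
def pr(P):
    q=K@(M[:3,:3].T@(np.array(P)-M[:3,3]));return (q[:2]/q[2]).round(1)
for x in(-.01,-.012,-.014,-.016,-.018,-.02):
    print(x,'foot far',pr([x+.024,0,.065]),'rim L/R,far',pr([x,-.024,-.035]),pr([x,.024,-.035]),pr([x+.024,0,-.035]))
E
```

```text
-0.01 foot far [318.2 203.2] rim L/R,far [258.4 337.5] [377.8 337.4] [318.1 285.2]
-0.012 foot far [318.2 206.1] rim L/R,far [258.7 341.6] [377.6 341.5] [318.1 289.8]
-0.014 foot far [318.2 208.9] rim L/R,far [259.  345.6] [377.3 345.6] [318.1 294.4]
-0.016 foot far [318.2 211.8] rim L/R,far [259.3 349.6] [377.  349.6] [318.1 298.8]
-0.018 foot far [318.2 214.6] rim L/R,far [259.5 353.6] [376.8 353.6] [318.1 303.3]
-0.02 foot far [318.2 217.4] rim L/R,far [259.8 357.6] [376.5 357.5] [318.1 307.7]
```

```bash
python3 -m pendant '[-0.008,0.001,-0.003,0,0,0,0.056, -0.008,0,-0.003,0,0,0,0.056, 0,0,0,0,0,0,0.056, 0,0,0,0,0,0,0.03, 0,0,0,0,0,0,0.03, 0,0,0,0,0,0,0.03, 0,0,0,0,0,0,0.03]' 60;  python3 -m pendant '[0,0,-0.02,0,0,0,0.03, 0,0,-0.02,0,0,0,0.03, 0,0,0,0,0,0,0.03, 0,0,0,0,0,0,0.03]'
```

```text
clock: 8.57
position: [0.4451, 0.1953, 0.0957]
ee_rot: [-3.141, -0.001, -0.0]
force: [-0.3, 0.3, 1.4]
width: 0.505
gripper_force: 59.9
clock: 9.07
position: [0.4445, 0.1947, 0.1349]
ee_rot: [3.141, 0.001, -0.002]
force: [-0.1, -0.1, -2.0]
width: 0.505
gripper_force: 59.9
```

```bash
python3 - <<'E'
from h import *
im=cv2.cvtColor(get_image('wrist'),cv2.COLOR_RGB2HSV)
m=(im[...,1]<60)
for u in(300,318,336):print(u,[int(x) for x in im[170:300:3,u,1]],[int(x) for x in im[170:300:3,u,2]])
for v in(205,225,245,265):
    r=np.flatnonzero(m[v,240:400])+240;print(v,r.min(),r.max(),len(r))
p=camera_params('wrist');M=p['T_tool_cam'];K=p['intrinsics']
def pr(P):
    q=K@(M[:3,:3].T@(np.array(P)-M[:3,3]));return (q[:2]/q[2]).round(1)
for x in(-.015,0,.015):print(x,pr([x+.024,0,.0707]),pr([x+.024,0,-.0293]),pr([x+.0,-.024,-.0293]),pr([x-.02,0,-.0293]))
E
```

```text
300 [92, 87, 84, 84, 93, 118, 145, 14, 14, 17, 16, 16, 18, 18, 13, 11, 13, 13, 14, 13, 11, 11, 16, 14, 14, 11, 14, 11, 13, 12, 14, 18, 15, 15, 15, 15, 15, 14, 16, 16, 16, 18, 16, 24] [248, 247, 247, 247, 248, 210, 142, 108, 108, 108, 109, 109, 112, 113, 114, 113, 114, 114, 113, 114, 112, 113, 113, 112, 112, 112, 112, 112, 141, 168, 165, 100, 101, 100, 99, 116, 135, 147, 112, 111, 111, 113, 110, 64]
318 [95, 95, 92, 165, 177, 59, 16, 16, 18, 18, 16, 18, 16, 14, 16, 14, 16, 14, 14, 16, 14, 16, 13, 13, 13, 11, 13, 13, 13, 14, 18, 15, 15, 15, 15, 18, 18, 15, 14, 14, 18, 18, 19, 20] [246, 248, 248, 130, 125, 113, 112, 112, 112, 112, 112, 113, 112, 111, 112, 112, 113, 113, 112, 113, 113, 113, 114, 114, 114, 113, 114, 135, 171, 167, 99, 99, 99, 100, 100, 100, 99, 102, 111, 110, 112, 112, 109, 64]
336 [110, 111, 108, 110, 107, 105, 106, 14, 14, 14, 14, 14, 14, 14, 16, 16, 16, 16, 13, 16, 13, 13, 16, 13, 13, 13, 14, 14, 12, 10, 11, 16, 18, 13, 18, 18, 13, 15, 18, 14, 14, 14, 12, 20] [186, 189, 191, 194, 197, 202, 204, 108, 108, 109, 108, 109, 109, 109, 110, 111, 112, 113, 114, 114, 114, 114, 115, 114, 114, 114, 113, 113, 173, 172, 166, 98, 100, 99, 100, 101, 100, 101, 100, 110, 110, 110, 107, 65]
205 286 349 64
225 280 355 76
245 262 376 103
265 240 399 160
-0.015 [318.2 207.6] [318.1 288.4] [261.4 337.9] [318.2 375.4]
0 [318.2 186.4] [318.1 254.6] [259.5 307.6] [318.2 347.6]
0.015 [318.2 164.3] [318.1 218.3] [257.4 275.2] [318.1 317.9]
```

The tube is upright and centred in the pads. No brass shows inside now, so the bush may already be out. I'll check the scene view.

```bash
python3 - <<'E'
from h import *
p=camera_params('wrist');M=p['T_tool_cam'];K=p['intrinsics']
def pr(P):
    q=K@(M[:3,:3].T@(np.array(P)-M[:3,3]));return (q[:2]/q[2]).round(1)
print(pr([-.016,0,.015]),pr([-.016,0,.019]),pr([0,0,.015]))
for z in(.025,.061,.064):print(z,proj('scene',[.4445,.195,z]))
cv2.imwrite('pics/s5.png',cv2.resize(get_image('scene')[170:270,360:460,::-1],(600,600),interpolation=2))
E
```

```text
[318.2 283.5] [318.2 279.7] [318.2 257.3]
0.025 [423.94088404 233.40868992]
0.061 [427.84528161 223.62575287]
0.064 [428.18292626 222.77974365]
```

View pics/s5.png

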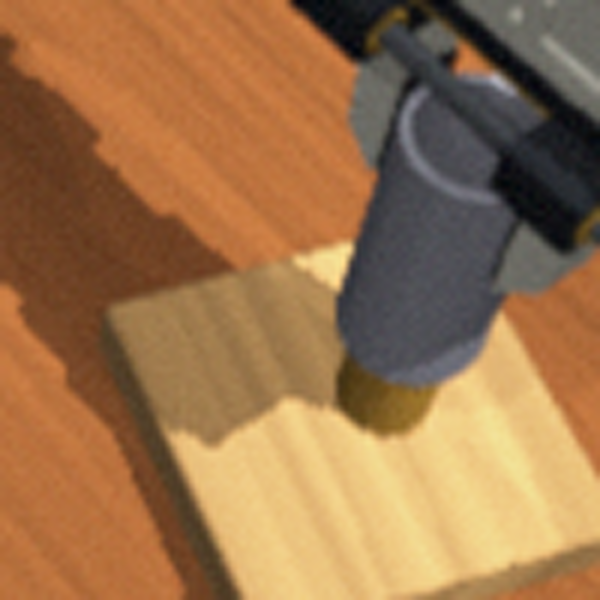

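The bush already stands upright on the block under the raised tube; the raps worked. Now I lift straight up and carry the tube to the mat.

```bash
python3 -m pendant '[0,0,-0.02,0,0,0,0.03, 0,0,-0.03,0,0,0,0.03, 0,0,-0.03,0,0,0,0.03, 0.003,0.02,0,0,0,0,0.03, 0.004,0.045,0,0,0,0,0.03, 0.004,0.055,0,0,0,0,0.03, 0.004,0.055,0,0,0,0,0.03, 0.004,0.055,0,0,0,0,0.03, 0.004,0.055,0,0,0,0,0.03, 0.004,0.055,0,0,0,0,0.03]'; python3 -m pendant '[0.002,0.045,0,0,0,0,0.03, 0,0.03,0,0,0,0,0.03, 0,0,0,0,0,0,0.03, 0,0,0.03,0,0,0,0.03, 0,0,0,0,0,0,0.03, 0,0,0,0,0,0,0.03]'
```

```text
clock: 10.42
position: [0.4717, -0.1465, 0.215]
ee_rot: [-3.141, -0.001, 0.001]
force: [2.1, 0.9, -2.8]
width: 0.507
gripper_force: 59.9
clock: 11.18
position: [0.4745, -0.2192, 0.1861]
ee_rot: [-3.141, -0.003, 0.0]
force: [0.0, -0.2, -2.2]
width: 0.511
gripper_force: 59.9
```

Now I lower to about TCP z 0.078.

```bash
python3 -m pendant '[0,0,0.03,0,0,0,0.03, 0,0,0.03,0,0,0,0.03, 0,0,0.03,0,0,0,0.03, 0,0,0.012,0,0,0,0.03, 0,0,0.004,0,0,0,0.03, 0,0,0.003,0,0,0,0.03, 0,0,0,0,0,0,0.03, 0,0,0,0,0,0,0.03]'
```

```text
clock: 12.18
position: [0.4746, -0.22, 0.0773]
ee_rot: [3.141, 0.001, 0.002]
force: [-0.3, 0.3, -3.0]
width: 0.505
gripper_force: 59.9
```

```bash
python3 -m pendant '[0,0,0.002,0,0,0,0.03, 0,0,0.001,0,0,0,0.03, 0,0,0,0,0,0,0.03]'; python3 -m pendant '[0,0,0,0,0,0,0.03, 0,0,0,0,0,0,0.03]' 3;python3 -m pendant '[0,0,0,0,0,0,0.06, 0,0,0,0,0,0,0.075, 0,0,0,0,0,0,0.085, 0,0,0,0,0,0,0.09, 0,0,0,0,0,0,0.09]';python3 -m pendant '[0,0,-0.02,0,0,0,0.09, 0,0,-0.04,0,0,0,0.09, 0,0,-0.04,0,0,0,0.09, 0,0,-0.04,0,0,0,0.09, 0,0,-0.03,0,0,0,0.09, 0,0.06,0,0,0,0,0.09, 0,0.06,0,0,0,0,0.09, 0,0.06,0,0,0,0,0.09, 0,0,0,0,0,0,0.09, 0,0,0,0,0,0,0.09]'; python3 - <<'E'
from h import *
i=np.hstack([get_image('scene')[80:280,230:480,::-1],get_image('top')[150:350,150:500,::-1]])
cv2.imwrite('pics/f.png',cv2.resize(i,(800,267)))
E
```

```text
clock: 12.55
position: [0.4746, -0.2199, 0.0747]
ee_rot: [3.141, 0.001, 0.002]
force: [-3.0, 1.2, 11.1]
width: 0.506
gripper_force: 59.9
clock: 12.8
position: [0.4746, -0.2195, 0.0741]
ee_rot: [-3.141, -0.002, -0.001]
force: [-1.2, 2.6, 4.2]
width: 0.511
gripper_force: 3.0
clock: 13.42
position: [0.4742, -0.2199, 0.0737]
ee_rot: [3.142, 0.001, -0.0]
force: [0.4, -0.8, -0.6]
width: 0.966
gripper_force: 0.0
clock: 14.68
position: [0.4743, -0.3993, 0.2433]
ee_rot: [-3.141, -0.001, 0.001]
force: [0.1, 0.8, 0.3]
width: 0.98
gripper_force: 0.0
```

View pics/f.png

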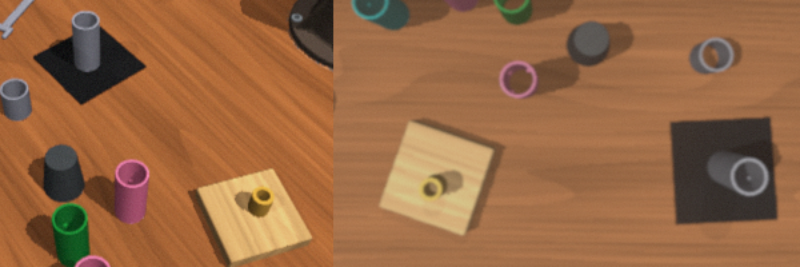

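The tube stands upright in the middle of the mat, the bush stands near the middle of the block, and the gripper is clear. Handing in.

```bash
python3 -c "
from cell import *
print(sign_off())"
```

```text
the job is handed in; nothing more can be done
None
```

The job is handed in, with no verdict returned: in the last pictures the bush stands on the block and the empty tube stands upright on the mat with the gripper clear, though a rap tilted the tube in the fingers, so I let go of it briefly on the block to right it (bush out by the next look).

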